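Load one house-shaped plate into the hand punch and punch it

TASK

Take just the top house-shaped plate off its stack, lay it flat on the bed of the hand punch and push it, point first and without ramming it, fully home into the V-stop under the arm. Then press the spring plunger on top of the arm right down to its stop, without hammering it, and let it spring back up, leaving the plate home in the V. Leave the other plates in their stacks as they are and do not disturb the glue bottle, the screwdriver or the screw bin.

Things in the scene. Friction and masses are not known exactly. Their poses are not given: they have to be found in the camera images.
- house_top: house-shaped light wood plate 65 mm wide and 15 mm thick, about 70 g: parallel sides 80 mm long from the square tail, then a right-angled gable with its point 112.5 mm from the tail. Origin: underside, on the centreline, 50 mm from the tail, 62.5 mm from the point; x towards the point, z up; the topmost plate of its stack of three, the one to take
- house_mid: house-shaped light wood plate 65 mm wide and 15 mm thick, about 70 g: parallel sides 80 mm long from the square tail, then a right-angled gable with its point 112.5 mm from the tail. Origin: underside, on the centreline, 50 mm from the tail, 62.5 mm from the point; x towards the point, z up; second in its stack
- house_low: house-shaped light wood plate 65 mm wide and 15 mm thick, about 70 g: parallel sides 80 mm long from the square tail, then a right-angled gable with its point 112.5 mm from the tail. Origin: underside, on the centreline, 50 mm from the tail, 62.5 mm from the point; x towards the point, z up; lowest in its stack
- plain_top: plain rectangular light wood plate, 112.5 mm long, 65 mm wide and 15 mm thick; origin on the underside, on the centreline, 50 mm from one end; x along its length, z up; the topmost plate of its stack of three; not wanted
- plain_mid: plain rectangular light wood plate, 112.5 mm long, 65 mm wide and 15 mm thick; origin on the underside, on the centreline, 50 mm from one end; x along its length, z up; second in its stack; not wanted
- plain_low: plain rectangular light wood plate, 112.5 mm long, 65 mm wide and 15 mm thick; origin on the underside, on the centreline, 50 mm from one end; x along its length, z up; lowest in its stack; not wanted
- house_point (a point): the gable point of the topmost house-shaped plate, on its underside; axes as the plate's
- press: grey metal hand punch, fixed: flat bed 240 x 120 mm, 12 mm high, open at its tail end; towards the other end a V-stop, then a column with an arm reaching back over the V. The plate is laid on the open half and slid under the arm. Origin: underside of the bed, on its centreline, 140 mm from its tail end; x runs along the bed from its tail end to the V, z up
- home_pin (a joint): brass feeler pin, 8 mm wide, in the corner of the V-stop, 20 mm above the bench; travel in m: 0 is 8 mm proud of the corner, 0.008 is level with it, pushed in by the point of a plate that is fully home. A very weak spring (0.1 N) holds it out. The V-stop: two polished steel bars 54 mm long, 14 mm high above the bed, at right angles, symmetric about the bed's centreline
- v_middle (a point): unmarked point on the bed at the middle of the V-stop's adjustment, on the centreline, 180 mm from the tail end, at bed height; axes as the press. The corner of the V-stop is clamped anywhere from 15 mm before to 15 mm beyond this point, differently each time, and is not reported: look or feel for it
- boss_top (a point): centre of the top of the 32 mm round boss at the end of the press's arm, around the plunger, 68 mm above the bench. The arm is 28 mm wide and runs from here to the column; its underside is 42 mm above the bench, 15 mm above a plate lying on the bed
- plunger_top (a point): centre of the top of the black mushroom head (34 mm across, flat top 24 mm) of the spring plunger, 98 mm above the bench when up, 28 mm on the tail side of v_middle; moves with it
- plunger (a joint): plunger travel, m: 0 is up (spring holds it there with 4 N), 0.014 is down on its stop (10 N); it springs back when let go
- house_riser: plywood block 150 x 100 mm under the house-shaped stack, standing 8 to 20 mm above the bench; origin 20 mm below its top; fixed
- plain_riser: the like block under the plain stack
- glue: bystander: white glue bottle, 48 mm across, 130 mm tall, standing; origin under its foot
- screwdriver: bystander: screwdriver with a red handle, lying on the bench
- screw_bin: bystander: open red bin of screws, 110 x 160 x 70 mm; origin under its centre
Things that resemble listed ones, but are neither listed nor needed, are in the scene too. Leave any orange or purple look-alike of the house_top alone.

How it is judged (in metres and radians):
On the way, in this order (a step that is already met when the one before it is completed fails the run):
1. the top house-shaped plate lies flat on the bed, point first, home in the V-stop (value of joint home_pin above 0.006 m and x of house_point in the frame of press above 0.015 m and y of house_point in the frame of press between -0.002 and 0.002 m and z of house_top in the frame of press between 0.01 and 0.0135 m and angle between the x axis of house_top and the x axis of press, either way round below 0.05 rad and angle between house_top's own z axis and vertical below 0.05 rad), for 0.2 s.
2. the plunger is pressed down to its stop with the plate home (all of step 1 and value of joint plunger above 0.0125 m), for 0.1 s.
At the end, for the whole second after the job is handed in: The top house plate lies flat and at rest on the bed, its point no more than 2 mm short of the V's corner (home pin over 6 mm in) and within 2 mm of the bed's centreline, its length along the bed within 0.05 rad; the plunger is up again within 2 mm; each other plate has moved less than 12 mm (all of step 1 and value of joint plunger below 0.002 m and linear speed of house_top below 0.01 m/s and distance of each of house_mid, house_low, plain_top, plain_mid, plain_low from where it was at the start of the episode below 0.012 m); the robot touches nothing.
It fails at once if the glue bottle was disturbed (moved more than 25 mm) (distance of glue from where it was at the start of the episode above 0.025 m).
It fails at once if the screwdriver was disturbed (moved more than 25 mm) (distance of screwdriver from where it was at the start of the episode above 0.025 m).
It fails at once if the screw bin was disturbed (moved more than 25 mm) (distance of screw_bin from where it was at the start of the episode above 0.025 m).
It fails at once if the plate was rammed into the V-stop (over 30 N) (contact force between house_top and press above 30 N and x of house_point in the frame of press above 0.005 m).
It fails at once if the plunger was hammered (over 50 N from the robot) (contact force between plunger and the arm above 50 N).
It also fails if it takes over 64 s, if anything falls off the work surface, if the arm or the gripper's body presses on something with over 40 N, if the wrist force passes 120 N, or if a joint passes its speed limit or range.

ROBOT

A 7-joint arm with a two-finger parallel gripper is mounted at the origin on the work surface. World frame = base frame: x ahead of the robot, y to its left, z up, the work surface at z = 0. Lengths are in mm, angles in rad, forces in N, time in s.
With the tool pointing down it reaches from about 400 to 925 mm from the base axis. Payload 4.1 kg.
Tool frame: the origin (TCP) lies where the fingers leave the gripper's body, on its centre line; the fingertips stand 73 mm ahead of it and the grasp point (between the pads) lies 54 mm ahead of it; y points along the fingers, x is the direction in which the jaws open and shut, and the axes are right-handed (so a half turn about y gives the same grasp; the last joint's range is limited). The gripper opens to 85 mm and grips with 20 to 120 N. Pads are 22 mm wide; open, the fingers measure 114 mm over their backs; the gripper's body (76 mm by 85 mm) begins 54 mm behind the grasp point. The pads swing forward as they close: fully open they stand 13 mm farther back than shut.
Start: joints at [-1.412, 0.398, 0.045, 1.537, -0.019, 1.207, -0.051], TCP at [165.694, 628.552, 303.947] pointing down, gripper open.
Joint ranges: [-2.82, 2.82], [-0.49, 2.23], [-1.37, 1.46], [0, 2.46], [-1.36, 4.5], [0.23, 2], [-2.94, 2.94]. Speed limits (rad/s): [2.57, 2.57, 3.14, 3.14, 3.14, 3.14, 3.14].

INTERFACE

Orientations are given as a unit quaternion [w, x, y, z].
In Python, from cell import readout, vision, sign_off gives the robot as it stands. The module is installed in compiled form; this text tells all that it offers.
- The arm moves only by the tool step_arm, never from a script. Its argument "steps" is a list of rows, each an object with "xyz": the shift along the tool's x, y, z in m, a list of three; "rot": the turn, a rotation vector about the tool's x, y, z in degrees, a list of three; "claw": the opening, from 0 (shut) to 1 (fully open). A call has 1 to 20 rows; each row shifts and turns the pose as measured when the row begins, along the tool's axes as they then stand; what a row does not reach is not made up. A row lasts 1/10 s, in which the tool goes at most 50 mm and 8.59 degrees, less where a joint would pass 70% of its speed; a pose out of reach is approached as far as the arm can. A call with a gripper value outside its range is refused whole. The fingers move at their own pace and stop on an object; "force" is the grip in N (left out, the last holds). Time passes only in rows, so rows that do not move let the fingers close. It gives the time, the measured TCP pose, the force and the opening at its end, in the units of the state.
- readout.get_state(): the state, without advancing time (a new reading comes with each control period).
- vision.grab_frame(name): name is "scene" or "top"; returns (picture, depth): 400x640x3 uint8, red, green, blue; 400x640 float32, mm along the optical axis (not along the pixel's ray), 0 where there is no reading.
- vision.camera_model(name): a dict with "mtx" (3x3 intrinsics, pixels), "eye" and "attitude" of the camera in the world. Camera axes: x right, y down, z forward; pixel columns grow to the right and rows downward; lengths in mm; the calibration is good to about 2 mm. A picture is of the moment at which its call begins. camera_model takes no time and is no camera call.
- sign_off(): hands the job in, once; it reports no verdict.
The state is a dict: "t": time; "joint_pos": joint angles; "joint_vel": joint speeds; "joint_torque": joint torques, N m; "tcp_pos": TCP position; "ee_rot": TCP orientation; "ft_force": force on the tool from outside, world axes, zero at the start; "torque": the same for the moment, N m; "grip_width": finger opening in mm.
Only numpy, scipy, OpenCV 4.12 (cv2) and the standard library are available. Lean on these libraries where they do the work, as an engineer would, in place of code of your own. Each camera call takes 0.05 s, during which the arm holds its last target. There are 200 camera calls.

## Working session

There is one attempt and no reset: what is moved stays moved. The work goes in short steps, Python scripts to look and compute and a tool call to move; the robot and the scene stay as the last step left them, time stands still between calls to the robot, and variables do not carry over. Pictures are saved under pics/ and viewed, about 8 in all and at most 12, crops included, and the job is handed in when it is done.

Besides the shell and the picture viewer there is one more tool, called as name(argument=value, ...) on one line, values as JSON. step_arm: Moves the arm, as the interface text tells. Its arguments: {"type":"object","properties":{"steps":{"type":"array","items":{"type":"object","properties":{"xyz":{"type":"array","items":{"type":"number"}},"rot":{"type":"array","items":{"type":"number"}},"claw":{"type":"number"}}}},"force":{"type":"number"}},"required":["steps"]}

```bash
mkdir -p pics; python3 - <<'E'
from cell import readout, vision
import cv2, numpy as np
print(readout.get_state())
for n in ("scene","top"):
    p,d=vision.grab_frame(n); m=vision.camera_model(n); print(n,m)
    cv2.imwrite(f"pics/{n}0.png",p[:,:,::-1]); np.savez(f"{n}0.npz",p=p,d=d,**m)
E
```

```text
{'t': 0.0, 'joint_pos': array([-1.4120279 ,  0.39925338,  0.04505471,  1.53788199, -0.01870843,
        1.20690337, -0.05072029]), 'joint_vel': array([ 0.00033857, -0.00206137,  0.0003368 , -0.00094165, -0.00299166,
        0.0009026 , -0.00087008]), 'joint_torque': array([ 2.90660555e-04, -4.75124431e+01,  1.36506133e+00, -2.54215711e+01,
        1.16528108e-02,  9.68571869e-03, -1.40185996e-07]), 'tcp_pos': array([165.55392453, 628.05441548, 302.82319192]), 'ee_rot': array([-0.559626  ,  0.56057702,  0.43107351, -0.43214322]), 'ft_force': array([-0.30051026, -0.12620046,  0.59662719]), 'torque': array([ 0.03825358,  0.04051305, -0.00851888]), 'grip_width': 85.26280985222986}
scene {'mtx': array([[366.72364903,   0.        , 311.79260579],
       [  0.        , 366.72364903, 197.78438575],
       [  0.        ,   0.        ,   1.        ]]), 'eye': array([1186.16876928,  387.93902354,  843.3049856 ]), 'attitude': array([-0.21234574,  0.51650552,  0.76524682, -0.32020095])}
top {'mtx': array([[479.38246566,   0.        , 323.01317135],
       [  0.        , 479.38246566, 197.51316584],
       [  0.        ,   0.        ,   1.        ]]), 'eye': array([ 265.98198318,   97.96797126, 1553.40567806]), 'attitude': array([-0.04992772,  0.7073505 , -0.70260206,  0.05926926])}
```

View pictures.

View pics/scene0.png

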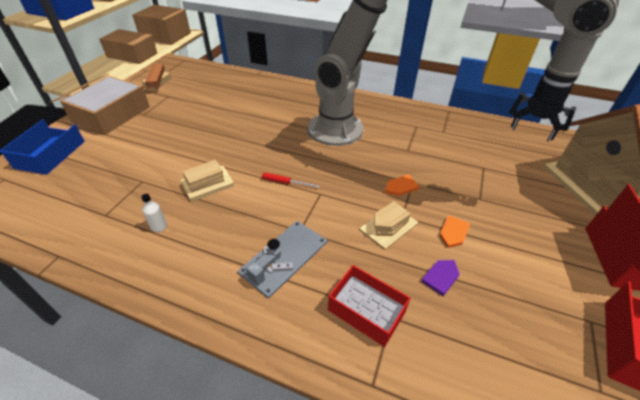

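View pics/top0.png

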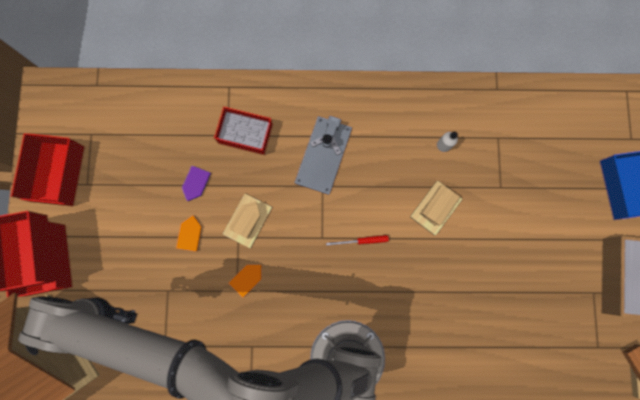

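```bash
cat > h.py <<'E'
import numpy as np, cv2
from scipy.spatial.transform import Rotation as R
def load(n):
    f=np.load(n); return f['p'],f['d'],dict(mtx=f['mtx'],eye=f['eye'],attitude=f['attitude'])
def rot(m):
    w,x,y,z=m['attitude']; return R.from_quat([x,y,z,w]).as_matrix()
def cloud(d,m):
    v,u=np.mgrid[:d.shape[0],:d.shape[1]]
    r=np.stack([u,v,np.ones_like(u)],-1).reshape(-1,3)@np.linalg.inv(m['mtx']).T
    return ((r*d.reshape(-1,1))@rot(m).T+m['eye']).reshape(*d.shape,3)
def ray(uv,m,z):
    uv=np.atleast_2d(uv).astype(float)
    r=np.c_[uv,np.ones(len(uv))]@np.linalg.inv(m['mtx']).T@rot(m).T
    return m['eye']+r*((z-m['eye'][2])/r[:,2:3])
E
python3 - <<'E'
from h import *
p,d,m=load('top0.npz'); c=cloud(d,m)
np.set_printoptions(linewidth=250,precision=0,suppress=True)
print(c[190:250:3,222:275:3,2]); print(c[112:196:3,294:356:3,2])
ps,ds,ms=load('scene0.npz'); cs=cloud(ds,ms)
print(cs[200:244:3,360:418:3,2])
a=cv2.resize(p[185:255,215:285],(560,560),interpolation=cv2.INTER_CUBIC);b=cv2.resize(p[110:200,290:360],(436,560),interpolation=cv2.INTER_CUBIC)
cv2.imwrite('pics/c1.png',np.hstack([a,b])[:,:796,::-1])
E
```

```text
[[   1.    1.   -2.   -5.    5.   -3.    3.    0.   -4.    1.   -1.    2.    1.   -2.    3.    1.   -1.    5.]
 [   6.    6.    7.    7.   -6.    2.    7.   -1.    3.    2.    5.   -2.   -7.    4.    0.    3.    5.    5.]
 [   2.    2.    2.    3.    2.    0.   -2.   -5.   11.    3.   -1.    2.    4.    4.   -1.   -0.   -3.    2.]
 [   3.    0.   -0.    3.    1.    2.    1.    8.   11.    8.    9.    9.   -4.    7.    9.   -3.    2.    4.]
 [   3.   -1.   10.    4.    4.   -5.   13.   14.   20.    2.   52.   55.    6.    7.    4.    1.    3.   -0.]
 [   3.    6.    3.    6.   -3.    2.   12.   58.   58.   58.   55.   52.    5.    9.   16.   13.   -2.   -2.]
 [   6.    0.    1.    1.    1.   12.   53.   57.   53.   59.   57.   56.   59.   11.   14.   14.    9.   -3.]
 [   6.   -1.    7.    2.   -0.    5.   46.   62.   58.   52.   53.   56.   56.   11.   10.   11.   -5.    3.]
 [   3.    0.   -2.    1.   14.   58.   58.   56.   53.   55.   63.   56.   56.   16.    6.   13.   -0.    4.]
 [  -4.    4.    5.   -4.   13.   52.   57.   54.   62.   58.   53.   55.   52.    7.   13.    6.   -
[... 4991 characters left out ...]
  10.  55.  55.  53.  59.  56.  55.  56.  45.  36.  25.  12.  11.  12.   9.  -0.]
 [ 11.  10.  11.   9.  13.  47.  48.  45.  47.  50.  48.  40.  33.  25.  11.  11.  11.   5.   0.   4.]
 [  1.  14.  12.  10.  11.  10.  31.  30.  34.  33.  34.  28.  20.  10.  12.   9.   3.  -1.   1.  -1.]
 [  0.   3.  11.  10.  12.  13.  24. 843.  22.  20.  24.  20.  13.  11.   9.   4.   1.   1.   3.   4.]
 [ -2.   2.   3.   8.  12.  12.  11.  11.  12.  12.  11.  10.  10.  10.   1.   1.   4.  -0.   1.  -1.]
 [  1.   3.   3.   2.   4.  12.  11.   9.  11.  13.  15.  12.   5.   1.   2.   2.   1.   1.   2.   3.]
 [  2.   2.   2.   4.   0.   2.  11.  13.   9.  12.  10.   4.  -0.   0.   3.   1.  -2.   1.   1.  -0.]]
```

View pics/c1.png

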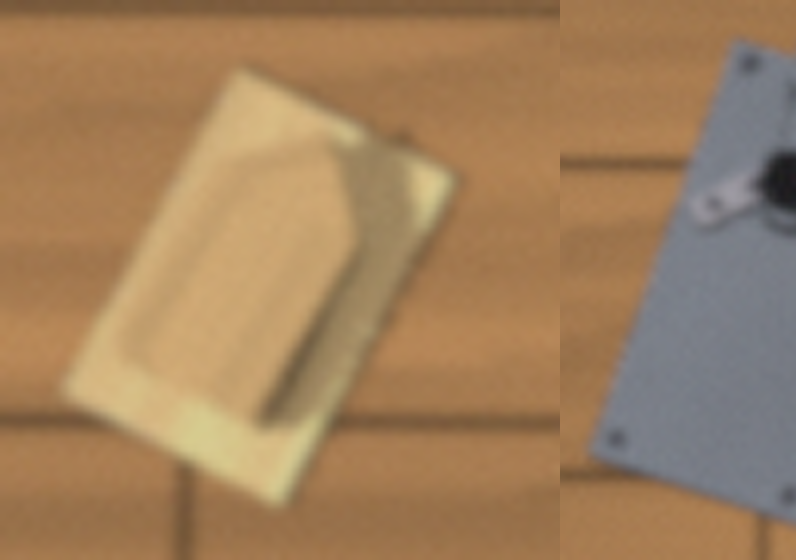

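```bash
python3 - <<'E'
from h import *
np.set_printoptions(precision=2,suppress=True)
def rect(P):
    (c,(w,h),a)=cv2.minAreaRect(P[:,:2].astype(np.float32)); a=np.radians(a)
    if w<h: a+=np.pi/2; w,h=h,w
    u=np.array([np.cos(a),np.sin(a)])
    return np.array(c),w,h,u
for n,bx,bp in (('top0.npz',(215,280,185,255),(285,365,105,205)),('scene0.npz',(350,425,195,250),(225,340,210,305))):
    p,d,m=load(n); c=cloud(d,m)
    mk=np.zeros(d.shape,np.uint8); x0,x1,y0,y1=bx
    s=c[y0:y1,x0:x1,2]; mk[y0:y1,x0:x1]=((s>49)&(s<64))*255
    mk=cv2.medianBlur(mk,3); v,u=np.where(mk)
    P=ray(np.c_[u,v],m,56); C,w,h,ax=rect(P); cen=P[:,:2].mean(0)
    if (cen-C)@ax>0: ax=-ax   # centroid lies towards tail
    print(n,'house',C,w,h,'yaw',np.degrees(np.arctan2(ax[1],ax[0])),'centroid',cen,'off',(cen-C)@ax,'npx',len(u))
    # bed
    hsv=cv2.cvtColor(p,cv2.COLOR_RGB2HSV); x0,x1,y0,y1=bp
    mk[:]=0; mk[y0:y1,x0:x1]=((hsv[y0:y1,x0:x1,1]<85)*255)
    mk=cv2.morphologyEx(mk,cv2.MORPH_OPEN,np.ones((3,3)))
    nn,l,st,_=cv2.connectedComponentsWithStats(mk); k=1+np.argmax(st[1:,4]); mk=(l==k)
    v,u=np.where(mk&(abs(c[...,2]-12)<8) ); P=ray(np.c_[u,v],m,12); C,w,h,ax=rect(P)
    print(n,'bed',C,w,h,'yaw',np.degrees(np.arctan2(ax[1],ax[0])))
    # plunger head, by height
    v,u=np.where((c[...,2]>88)&(c[...,2]<108)&(cv2.blur(mk.astype(np.float32),(25,25))>0.1)); P=ray(np.c_[u,v],m,98)
    print('plunger',P[:,:2].mean(0),np.ptp(P,0),len(u))
    y0,y1,x0,x1=bp[2],bp[3],bp[0],bp[1]
    # v bars
    v,u=np.where(mk&(abs(c[...,2]-27)<4));P=c[v,u];print('bars n',len(u))
    cv2.imwrite(f'pics/press_{n[:3]}.png',cv2.resize(p[y0:y1,x0:x1,::-1],None,fx=6,fy=6,interpolation=cv2.INTER_CUBIC))
E
```

```text
top0.npz house [436.12 317.26] 109.32955169677734 66.1350326538086 yaw -29.1987419128418 centroid [431.08 319.93] off -5.703030186113626 npx 642
top0.npz bed [656.44  76.76] 258.1834716796875 123.04288482666016 yaw 161.63408660888672
plunger [679.93  67.14] [29.22 31.36  0.  ] 87
bars n 106
scene0.npz house [439.07 320.08] 112.90094757080078 68.51980590820312 yaw -29.800403594970717 centroid [434.67 323.39] off -5.46284027027962 npx 591
scene0.npz bed [651.88  81.22] 242.4188232421875 124.53040313720703 yaw 161.5484771728516
plunger [683.32  71.06] [34.84 33.43  0.  ] 119
bars n 178
```

View pics/press_sce.png

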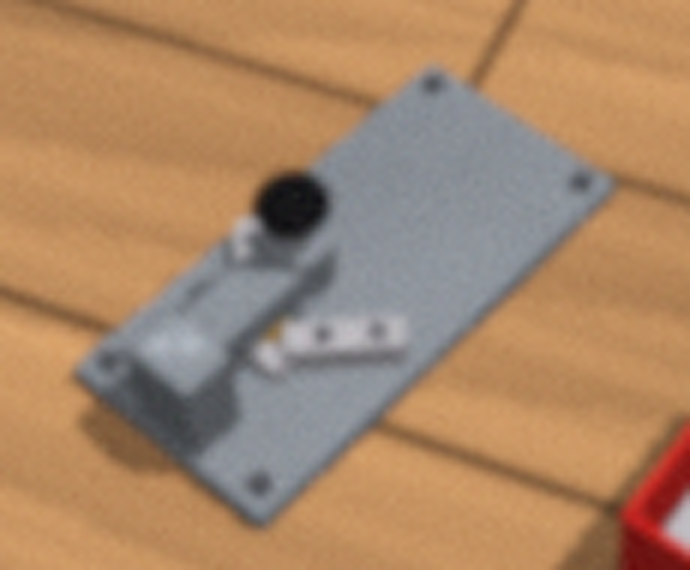

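```bash
cat >> h.py <<'E'
def plan(x,y,z,yaw):
    "tool-frame shift (mm) and tool-y turn (deg, about down axis) to reach TCP x,y,z with jaw axis at yaw"
    from cell import readout
    s=readout.get_state(); w,a,b,c=s['ee_rot']; M=R.from_quat([a,b,c,w]).as_matrix()
    d=M.T@(np.array([x,y,z])-s['tcp_pos']); yw=np.degrees(np.arctan2(M[1,0],M[0,0]))
    # full correction: desired frame
    t=np.radians(yaw); X=np.array([np.cos(t),np.sin(t),0]); Y=np.array([0,0,-1.]); D=np.c_[X,Y,np.cross(X,Y)]
    rv=np.degrees(R.from_matrix(M.T@D).as_rotvec())
    np.set_printoptions(precision=2,suppress=True)
    print('t',round(s['t'],2),'tcp',s['tcp_pos'],'yaw',yw,'shift',d,'rot',rv,'F',s['ft_force'],'w',s['grip_width'])
E
python3 - <<'E'
from h import *
p,d,m=load('scene0.npz'); c=cloud(d,m)
s=c[60:150,500:585].reshape(-1,3); s=s[(abs(s[:,0]-165)<60)&(abs(s[:,1]-628)<80)&(s[:,2]>150)&(s[:,2]<320)]
print(np.sort(s[:,2])[:25:3], len(s)); 
for lo in range(225,300,10):
    q=s[(s[:,2]>=lo)&(s[:,2]<lo+10)]
    if len(q): print(lo,len(q),q.min(0),q.max(0))
plan(412,333,200,60.5)
E
```

```text
[244.5450284  247.12689715 249.27781903 249.94658683 251.08780101
 252.48036264 253.05018734 254.62644357 255.0689523 ] 607
235 1 [161.30342935 581.74667301 244.5450284 ] [161.30342935 581.74667301 244.5450284 ]
245 23 [142.99177776 573.55261129 245.92315471] [190.49872751 679.48375274 254.82741901]
255 39 [159.26692931 572.94066529 255.0689523 ] [191.67839823 681.3235337  264.1142747 ]
265 41 [157.17784878 573.27025008 265.08893698] [192.62299316 681.93065627 274.69872613]
275 33 [154.48340291 572.67030124 275.45041034] [191.48315807 681.57823054 284.16061525]
285 77 [156.11072125 556.76614635 285.20338294] [198.24926527 696.30832634 294.94534966]
295 134 [144.93549138 554.93598998 295.00711948] [200.63432437 701.82957862 304.63181803]
t 0.1 tcp [165.59 628.1  302.98] yaw 75.23213563693378 shift [-222.36  103.41 -313.48] rot [ 0.02 14.73 -0.1 ] F [-0.14 -0.35 -0.19] w 85.31304160202104
```

step_arm(steps=[{"xyz":[0,0,0],"rot":[0,7.4,0],"claw":1},{"xyz":[0,0,0],"rot":[0,7.4,0],"claw":1},{"xyz":[0,0,0],"rot":[0,0,0],"claw":1}], force=40)

```text
t: 0.4
tcp_pos: [165.4, 627.2, 301.0]
ee_rot: [-0.611, 0.614, 0.352, -0.355]
ft_force: [-0.6, 0.1, 0.4]
grip_width: 85.5
```

```bash
python3 -c "
from h import *
plan(412,333,180,60.5)"
```

```text
t 0.4 tcp [165.41 627.21 301.04] yaw 59.93959152680023 shift [-130.49  122.29 -360.6 ] rot [ 0.09 -0.56 -0.29] F [-0.6   0.06  0.36] w 85.49814428581149
```

step_arm(steps=[{"xyz":[-0.013,0.012,-0.036]},{"xyz":[-0.013,0.012,-0.036]},{"xyz":[-0.013,0.012,-0.036]},{"xyz":[-0.013,0.012,-0.036]},{"xyz":[-0.013,0.012,-0.036]},{"xyz":[-0.013,0.012,-0.036]},{"xyz":[-0.013,0.012,-0.036]},{"xyz":[-0.013,0.012,-0.036]},{"xyz":[-0.013,0.012,-0.036]},{"xyz":[-0.013,0.012,-0.036]},{"xyz":[0,0,0]}])

```text
schema error: expected keys xyz, rot, claw
```

```bash
python3 -c "
from h import *
plan(412,333,130,60.5)"
```

```text
t 0.4 tcp [165.41 627.21 301.04] yaw 59.93959152680023 shift [-130.23  172.29 -360.52] rot [ 0.09 -0.56 -0.29] F [-0.6   0.06  0.36] w 85.49814428581149
```

step_arm(steps=[{"xyz":[-0.013,0.012,-0.036],"rot":[0,0,0],"claw":1},{"xyz":[-0.013,0.012,-0.036],"rot":[0,0,0],"claw":1},{"xyz":[-0.013,0.012,-0.036],"rot":[0,0,0],"claw":1},{"xyz":[-0.013,0.012,-0.036],"rot":[0,0,0],"claw":1},{"xyz":[-0.013,0.012,-0.036],"rot":[0,0,0],"claw":1},{"xyz":[-0.013,0.012,-0.036],"rot":[0,0,0],"claw":1},{"xyz":[-0.013,0.012,-0.036],"rot":[0,0,0],"claw":1},{"xyz":[-0.013,0.012,-0.036],"rot":[0,0,0],"claw":1},{"xyz":[-0.013,0.012,-0.036],"rot":[0,0,0],"claw":1},{"xyz":[-0.013,0.012,-0.036],"rot":[0,0,0],"claw":1},{"xyz":[0,0,0],"rot":[0,0,0],"claw":1}])

```text
t: 1.5
tcp_pos: [421.7, 328.3, 174.2]
ee_rot: [-0.604, 0.606, 0.364, -0.368]
ft_force: [1.0, -1.0, 0.1]
grip_width: 85.1
```

```bash
python3 -c "
from h import *
plan(412,333,130,60.5)"
```

```text
t 1.5 tcp [421.73 328.33 174.23] yaw 62.3189483226749 shift [-0.11 44.24 10.73] rot [-0.06  1.82 -0.36] F [ 1.   -1.01  0.1 ] w 85.08143755932558
```

step_arm(steps=[{"xyz":[0,0.02,0.006],"rot":[0,1.0,0],"claw":1},{"xyz":[0,0.024,0.005],"rot":[0,0.8,0],"claw":1},{"xyz":[0,0,0],"rot":[0,0,0],"claw":1}])

```text
t: 1.8
tcp_pos: [412.8, 332.6, 129.4]
ee_rot: [-0.61, 0.611, 0.355, -0.359]
ft_force: [-1.0, 0.7, -0.2]
grip_width: 85.7
```

```bash
python3 -c "
from h import *
plan(412,333,110,60.5)
from cell import vision
p,d=vision.grab_frame('scene'); m=vision.camera_model('scene'); np.savez('scene1.npz',p=p,d=d,**m)
cv2.imwrite('pics/s1.png',cv2.resize(p[150:250,340:450,::-1],None,fx=6,fy=6,interpolation=cv2.INTER_CUBIC))"
```

```text
t 1.8 tcp [412.79 332.61 129.45] yaw 60.64384982077955 shift [ 0.05 19.45  0.86] rot [-0.06  0.14 -0.3 ] F [-1.02  0.74 -0.18] w 85.70641283841053
```

View pics/s1.png

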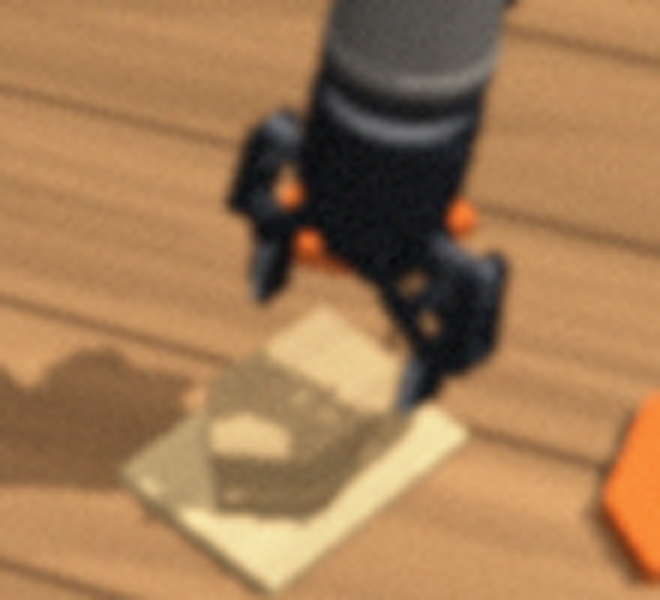

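The fingers straddle the stack's tail half, tips at about (262,295) and (410,400) in the crop and above the top plate. I'll lower and close.

step_arm(steps=[{"xyz":[0,0.01,0],"rot":[0,0,0],"claw":1},{"xyz":[0,0.01,0],"rot":[0,0,0],"claw":1},{"xyz":[0,0,0],"rot":[0,0,0],"claw":1},{"xyz":[0,0,0],"rot":[0,0,0],"claw":0.85},{"xyz":[0,0,0],"rot":[0,0,0],"claw":0.8},{"xyz":[0,0,0],"rot":[0,0,0],"claw":0.7},{"xyz":[0,0,0],"rot":[0,0,0],"claw":0.6},{"xyz":[0,0,0],"rot":[0,0,0],"claw":0.5},{"xyz":[0,0,0],"rot":[0,0,0],"claw":0.5}], force=30)

```text
t: 2.75
tcp_pos: [415.7, 335.5, 113.2]
ee_rot: [0.61, -0.609, -0.36, 0.357]
ft_force: [-0.3, 0.4, -1.2]
grip_width: 64.0
```

step_arm(steps=[{"xyz":[0,-0.004,0],"rot":[0,0,0],"claw":0.4},{"xyz":[0,-0.008,0],"rot":[0,0,0],"claw":0.4},{"xyz":[0,-0.015,0],"rot":[0,0,0],"claw":0.4},{"xyz":[0,-0.02,0],"rot":[0,0,0],"claw":0.4},{"xyz":[0,-0.02,0],"rot":[0,0,0],"claw":0.4},{"xyz":[0,-0.02,0],"rot":[0,0,0],"claw":0.4},{"xyz":[0,0,0],"rot":[0,0,0],"claw":0.4}], force=40)

```text
t: 3.45
tcp_pos: [415.4, 335.0, 205.8]
ee_rot: [0.61, -0.609, -0.36, 0.356]
ft_force: [1.0, 0.2, -0.6]
grip_width: 63.8
```

```bash
python3 -c "
from h import *
plan(600,95,200,71.6)
from cell import vision
p,d=vision.grab_frame('scene'); m=vision.camera_model('scene'); np.savez('scene2.npz',p=p,d=d,**m)
c=cloud(d,m)
cv2.imwrite('pics/s2.png',cv2.resize(p[120:250,340:450,::-1],None,fx=5,fy=4.6,interpolation=cv2.INTER_CUBIC))
"
```

```text
t 3.45 tcp [415.43 335.   205.78] yaw 60.86824342981263 shift [-119.81    5.75 -278.05] rot [  0.13 -10.73   0.26] F [ 0.98  0.19 -0.57] w 63.75198412133641
```

View pics/s2.png

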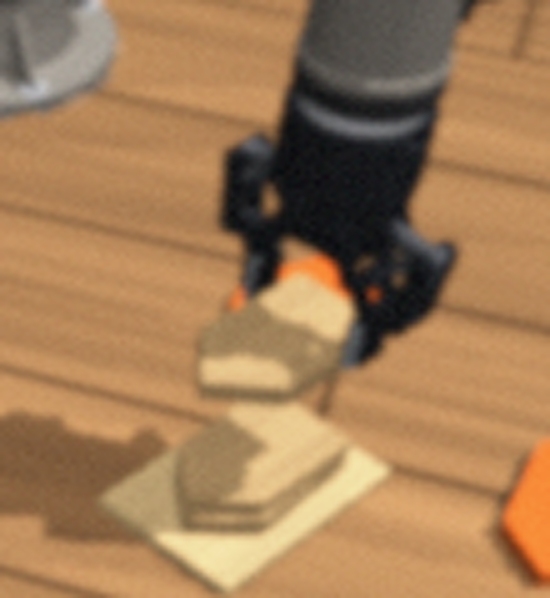

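step_arm(steps=[{"xyz":[0,0,0],"rot":[0,-5.4,0],"claw":0.4},{"xyz":[0,0,0],"rot":[0,-5.4,0],"claw":0.4},{"xyz":[0,0,0],"rot":[0,0,0],"claw":0.4}])

```text
t: 3.8
tcp_pos: [413.3, 333.4, 202.2]
ee_rot: [-0.572, 0.572, 0.415, -0.416]
ft_force: [0.7, -0.2, -0.8]
grip_width: 63.7
```

```bash
python3 -c "
from h import *
plan(598,97,180,71.6)"
```

```text
t 3.8 tcp [413.28 333.44 202.24] yaw 72.04783756900098 shift [-167.97   22.41 -248.61] rot [-0.02  0.45 -0.08] F [ 0.73 -0.24 -0.76] w 63.656070499778494
```

step_arm(steps=[{"xyz":[-0.017,0.001,-0.025],"rot":[0,0,0],"claw":0.4},{"xyz":[-0.017,0.001,-0.025],"rot":[0,0,0],"claw":0.4},{"xyz":[-0.017,0.001,-0.025],"rot":[0,0,0],"claw":0.4},{"xyz":[-0.017,0.001,-0.025],"rot":[0,0,0],"claw":0.4},{"xyz":[-0.017,0.001,-0.025],"rot":[0,0,0],"claw":0.4},{"xyz":[-0.017,0.001,-0.025],"rot":[0,0,0],"claw":0.4},{"xyz":[-0.017,0.001,-0.025],"rot":[0,0,0],"claw":0.4},{"xyz":[-0.017,0.001,-0.025],"rot":[0,0,0],"claw":0.4},{"xyz":[-0.017,0.001,-0.025],"rot":[0,0,0],"claw":0.4},{"xyz":[-0.015,0.001,-0.022],"rot":[0,0,0],"claw":0.4},{"xyz":[0,0,0],"rot":[0,0,0],"claw":0.4}])

```text
t: 4.9
tcp_pos: [595.6, 86.7, 180.7]
ee_rot: [0.576, -0.575, -0.404, 0.417]
ft_force: [0.3, -0.8, -0.8]
grip_width: 63.6
```

```bash
python3 -c "
from h import *
plan(598,97,100,71.6)"
```

```text
t 4.9 tcp [595.59  86.68 180.67] yaw 70.99626250528071 shift [11.7  80.52  0.11] rot [-0.69 -0.61 -0.82] F [ 0.32 -0.84 -0.76] w 63.554998909213886
```

step_arm(steps=[{"xyz":[0.006,0.02,0],"rot":[-0.3,-0.3,-0.4],"claw":0.4},{"xyz":[0.006,0.02,0],"rot":[-0.4,-0.3,-0.4],"claw":0.4},{"xyz":[0,0.02,0],"rot":[0,0,0],"claw":0.4},{"xyz":[0,0.02,0],"rot":[0,0,0],"claw":0.4},{"xyz":[0,0,0],"rot":[0,0,0],"claw":0.4}])

```text
t: 5.4
tcp_pos: [600.7, 96.8, 100.0]
ee_rot: [-0.575, 0.577, 0.411, -0.409]
ft_force: [-3.5, 0.4, 2.6]
grip_width: 63.0
```

```bash
python3 -c "
from h import *
plan(598,97,84,71.6)
from cell import vision
p,d=vision.grab_frame('scene'); m=vision.camera_model('scene'); np.savez('scene3.npz',p=p,d=d,**m)
cv2.imwrite('pics/s3.png',cv2.resize(p[180:305,225:345,::-1],None,fx=5,fy=4.8,interpolation=cv2.INTER_CUBIC))
"
```

```text
t 5.4 tcp [600.66  96.82 100.02] yaw 70.8582464433461 shift [-0.71 16.    2.65] rot [ 0.27 -0.74  0.04] F [-3.49  0.41  2.56] w 63.03036181125464
```

View pics/s3.png

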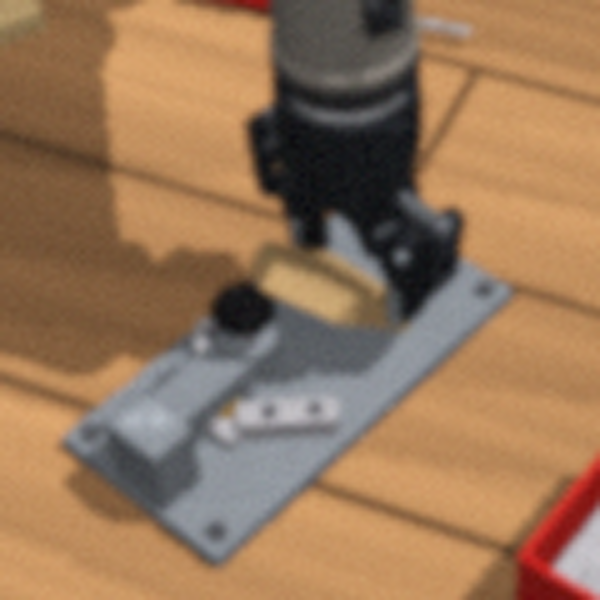

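The plate's nose is touching the boss (−3.5 N in x, plate tilted nose-up in the crop around (300,290)). I'll back off toward the tail before going lower.

step_arm(steps=[{"xyz":[0,0,0.008],"rot":[0,0,0],"claw":0.4},{"xyz":[0,0,0.012],"rot":[0,0,0],"claw":0.4},{"xyz":[0,0,0.006],"rot":[0,0,0],"claw":0.4},{"xyz":[0,0,0],"rot":[0,0,0],"claw":0.4}])

```text
t: 5.85
tcp_pos: [572.0, 107.8, 99.9]
ee_rot: [-0.576, 0.577, 0.411, -0.409]
ft_force: [0.3, -0.1, -1.1]
grip_width: 63.3
```

```bash
python3 - <<'E'
from h import *
plan(576,104,84,71.6)
from cell import vision
for n in ('scene','top'):
    p,d=vision.grab_frame(n); m=vision.camera_model(n); np.savez(n+'4.npz',p=p,d=d,**m)
    c=cloud(d,m); o=np.array([670.3,72.9]); a=np.radians(-18.4); ux=np.array([np.cos(a),np.sin(a)]);uy=np.array([-ux[1],ux[0]])
    X=(c[...,:2]-o)@ux; Y=(c[...,:2]-o)@uy; hsv=cv2.cvtColor(p,cv2.COLOR_RGB2HSV)
    k=(hsv[...,1]>60)&(hsv[...,2]>60)&(abs(X+50)<60)&(abs(Y)<45)&(c[...,2]>25)&(c[...,2]<90)
    if k.sum()>20:
        A=np.c_[X[k],Y[k],np.ones(k.sum())]; s=np.linalg.lstsq(A,c[...,2][k],rcond=None)[0]
        print(n,k.sum(),'slope',s,'x',X[k].min(),X[k].max(),'y',Y[k].min(),Y[k].max())
    if n=='scene': cv2.imwrite('pics/s4.png',cv2.resize(p[180:305,225:345,::-1],None,fx=5,fy=4.8,interpolation=cv2.INTER_CUBIC))
E
```

```text
t 5.85 tcp [572.01 107.76  99.89] yaw 70.86719477249031 shift [-2.26 15.9  -4.97] rot [ 0.11 -0.73  0.03] F [ 0.31 -0.12 -1.07] w 63.34041664789702
scene 254 slope [  0.75  -0.12 124.05] x -109.501789635632 -37.298122554868996 y -43.30615797056868 40.32791158650678
```

View pics/s4.png

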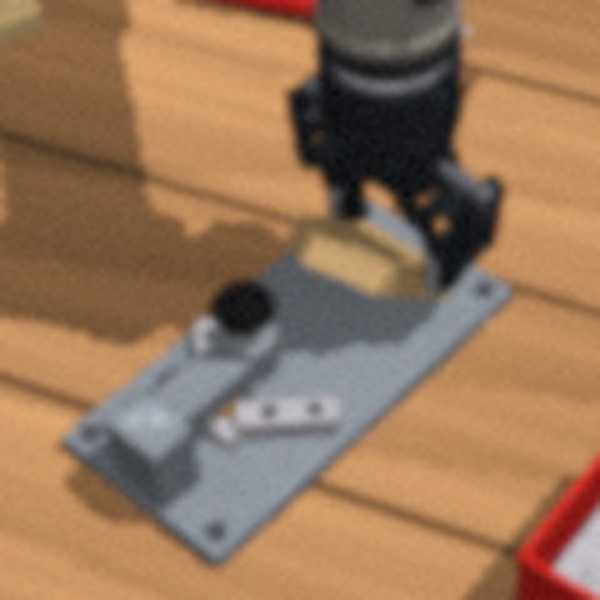

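The plate has swivelled nose-up about 35° in the pads. Lowering the tail onto the bed should turn it level again. I'll go slowly and watch the force.

step_arm(steps=[{"xyz":[-0.002,0,-0.006],"rot":[0,-0.7,0],"claw":0.4},{"xyz":[0,0.003,0],"rot":[0,0,0],"claw":0.4},{"xyz":[0,0.003,0],"rot":[0,0,0],"claw":0.4},{"xyz":[0,0.003,0],"rot":[0,0,0],"claw":0.4},{"xyz":[0,0,0],"rot":[0,0,0],"claw":0.4}], force=20)

```text
t: 6.45
tcp_pos: [582.8, 101.8, 98.3]
ee_rot: [-0.573, 0.575, 0.415, -0.41]
ft_force: [0.3, 0.9, -0.8]
grip_width: 63.5
```

step_arm(steps=[{"xyz":[0,0.005,0.002],"rot":[0,0,0],"claw":0.4},{"xyz":[0,0.005,0],"rot":[0,0,0],"claw":0.4},{"xyz":[0,0,0],"rot":[0,0,0],"claw":0.4}])

```text
t: 6.75
tcp_pos: [587.4, 100.1, 96.4]
ee_rot: [-0.572, 0.578, 0.418, -0.406]
ft_force: [-0.3, -0.1, -1.2]
grip_width: 63.2
```

```bash
python3 -c "
from h import *
plan(578,103,84,71.6)
from cell import readout
print(readout.get_state()['joint_pos'],readout.get_state()['joint_vel'])"
```

```text
t 6.75 tcp [587.43 100.14  96.41] yaw 71.2647992298891 shift [-0.44 12.24 10.05] rot [ 0.96 -0.34  0.54] F [-0.29 -0.1  -1.25] w 63.16176961365651
[-0.45  0.54  0.27  1.87 -0.2   0.74  1.18] [ 0.01 -0.02  0.01 -0.02  0.01 -0.   -0.  ]
```

step_arm(steps=[{"xyz":[0,0.006,0.006],"rot":[0.9,-0.3,0.5],"claw":0.4},{"xyz":[0,0.006,0.004],"rot":[0,0,0],"claw":0.4},{"xyz":[0,0,0],"rot":[0,0,0],"claw":0.4}])

```text
t: 7.05
tcp_pos: [590.6, 99.2, 95.1]
ee_rot: [-0.569, 0.58, 0.42, -0.404]
ft_force: [-1.0, 0.6, -2.1]
grip_width: 63.6
```

```bash
python3 -c "
from h import *
plan(578,103,84,71.6)"
```

```text
t 7.05 tcp [590.6   99.17  95.15] yaw 71.28157228271702 shift [-0.52 10.8  13.44] rot [ 1.47 -0.33  0.51] F [-0.99  0.62 -2.06] w 63.5913438720216
```

```bash
python3 - <<'E'
from h import *
from cell import vision,readout
p,d=vision.grab_frame('scene')
cv2.imwrite('pics/s5.png',cv2.resize(p[150:305,205:345,::-1],None,fx=5,fy=4.2,interpolation=cv2.INTER_CUBIC)[:600])
s=readout.get_state(); print(s['torque'],s['ft_force'],s['joint_torque'],s['tcp_pos'],s['t'])
E
```

```text
[-0.01155654 -0.0381918   0.03546839] [ 0.86192614 -0.82281195 -0.07460252] [-8.91013015e-01 -4.62437153e+01  4.01646093e+00 -1.73996848e+01
 -6.46304036e-02  2.32397220e-01 -2.05151970e-03] [591.37560643  98.91563987  95.13388003] 7.1
```

View pics/s5.png

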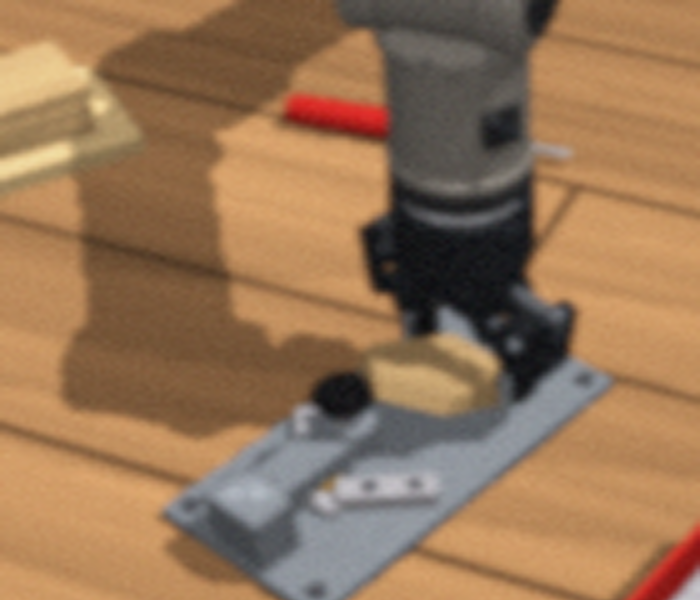

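step_arm(steps=[{"xyz":[0,-0.004,0.014],"rot":[1.4,0,0.5],"claw":0.4}])

```text
t: 7.2
tcp_pos: [578.2, 102.4, 98.2]
ee_rot: [-0.574, 0.576, 0.412, -0.411]
ft_force: [-1.4, -1.0, -0.2]
grip_width: 63.7
```

step_arm(steps=[{"xyz":[0,0,0.0],"rot":[0,0,0],"claw":0.4}])

```text
t: 7.3
tcp_pos: [576.5, 103.4, 97.5]
ee_rot: [-0.575, 0.575, 0.411, -0.412]
ft_force: [-0.3, 0.6, -0.9]
grip_width: 63.6
```

```bash
python3 -c "
from h import *
plan(578,103,84,71.6)"
```

```text
t 7.3 tcp [576.45 103.41  97.52] yaw 71.2379612009985 shift [ 0.13 13.52 -1.6 ] rot [-0.02 -0.36 -0.07] F [-0.28  0.59 -0.92] w 63.62974119817497
```

step_arm(steps=[{"xyz":[0,0,0],"rot":[0,0,0],"claw":0.76},{"xyz":[0,0,0],"rot":[0,0,0],"claw":0.78},{"xyz":[0,0,0],"rot":[0,0,0],"claw":0.8},{"xyz":[0,0,0],"rot":[0,0,0],"claw":0.82},{"xyz":[0,0,0],"rot":[0,0,0],"claw":0.82},{"xyz":[0,0,0],"rot":[0,0,0],"claw":0.82}])

```text
t: 7.9
tcp_pos: [575.4, 103.9, 95.7]
ee_rot: [0.575, -0.574, -0.411, 0.414]
ft_force: [0.0, -1.2, 0.2]
grip_width: 69.9
```

```bash
python3 - <<'E'
from h import *
from cell import vision
plan(578,103,84,71.6)
p,d=vision.grab_frame('scene')
cv2.imwrite('pics/s6.png',cv2.resize(p[180:305,225:345,::-1],None,fx=5,fy=4.8,interpolation=cv2.INTER_CUBIC))
E
```

```text
t 7.9 tcp [575.36 103.88  95.65] yaw 71.31726617602084 shift [ 0.05 11.64 -2.81] rot [-0.14 -0.28 -0.17] F [ 0.01 -1.24  0.19] w 69.93272875531747
```

View pics/s6.png

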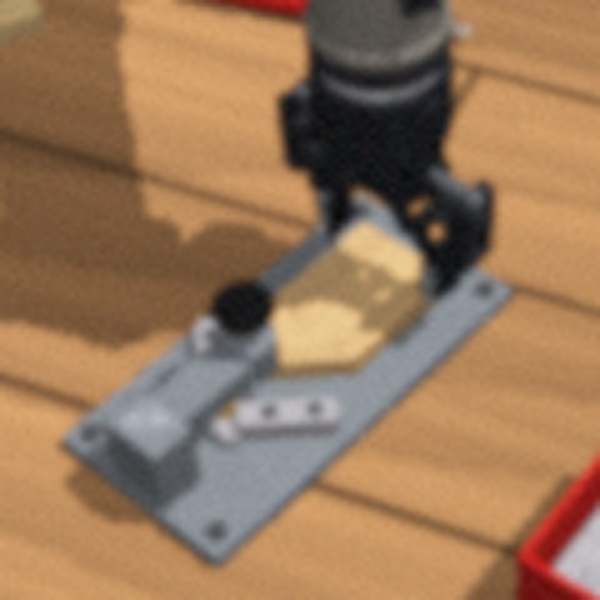

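The plate has dropped flat on the bed, pointing at the V, with its nose at about (290,370) in the crop just under the boss. I'll raise the gripper, back off and measure.

step_arm(steps=[{"xyz":[0,-0.02,0],"rot":[0,0,0],"claw":0.9},{"xyz":[0,-0.03,0],"rot":[0,0,0],"claw":0.9},{"xyz":[0,-0.02,0.02],"rot":[0,0,0],"claw":0.4},{"xyz":[0,0,0.03],"rot":[0,0,0],"claw":0.4},{"xyz":[0,0,0.03],"rot":[0,0,0],"claw":0.4},{"xyz":[0,0,0.02],"rot":[0,0,0],"claw":0.4},{"xyz":[0,0,0],"rot":[0,0,0],"claw":0.4}])

```text
t: 8.65
tcp_pos: [479.1, 136.2, 169.0]
ee_rot: [-0.575, 0.575, 0.411, -0.412]
ft_force: [0.6, 0.7, 0.6]
grip_width: 33.9
```

```bash
cat > meas.py <<'E'
from h import *
from cell import vision
o=np.array([670.3,72.9]); a=np.radians(-18.4); ux=np.array([np.cos(a),np.sin(a)]);uy=np.array([-ux[1],ux[0]])
def look(tag):
    for n in ('scene','top'):
        p,d=vision.grab_frame(n); m=vision.camera_model(n); np.savez(n+tag+'.npz',p=p,d=d,**m)
        c=cloud(d,m); hsv=cv2.cvtColor(p,cv2.COLOR_RGB2HSV)
        X=(c[...,:2]-o)@ux; Y=(c[...,:2]-o)@uy
        k=(hsv[...,1]>70)&(hsv[...,2]>90)&(abs(X+50)<95)&(abs(Y)<50)&(c[...,2]>18)&(c[...,2]<36)
        k=cv2.medianBlur(k.astype(np.uint8),3)>0
        v,u=np.where(k); P=ray(np.c_[u,v],m,27)[:,:2]-o; P=np.c_[P@ux,P@uy]
        C,(w,h),an=cv2.minAreaRect(P.astype(np.float32))
        xs=np.arange(-125,40,8); mid=[(x,P[abs(P[:,0]-x)<4,1]) for x in xs]
        mid=[(x,(q.max()+q.min())/2,np.ptp(q)) for x,q in mid if len(q)>3]
        print(n,len(u),'rect',np.round(C,1),round(w,1),round(h,1),round(an,1),'x',P[:,0].min().round(1),P[:,0].max().round(1))
        print(np.round(mid,1).tolist())
E
python3 -c "
from meas import *
plan(515,125,84,71.6); look('7')"
```

```text
t 8.65 tcp [479.1  136.21 168.97] yaw 71.16604045146073 shift [  1.14  84.94 -37.65] rot [-0.03 -0.43 -0.11] F [0.58 0.71 0.59] w 33.9366983433012
scene 668 rect [-40.7   2.3] 68.7 149.0 89.7 x -115.4 33.8
[[-117.0, 1.3, 57.8], [-109.0, 2.5, 64.7], [-101.0, 1.8, 66.9], [-93.0, 2.3, 66.6], [-85.0, 2.7, 66.1], [-77.0, 2.1, 67.9], [-69.0, 2.4, 67.8], [-61.0, 3.0, 67.6], [-53.0, 2.3, 65.0], [-45.0, 1.6, 67.1], [-37.0, 3.2, 64.7], [-29.0, 5.9, 59.6], [-21.0, 4.2, 46.4], [-13.0, 6.0, 26.5], [-5.0, 8.6, 8.8]]
top 338 rect [-56.  -15.9] 99.9 53.7 41.0 x -109.4 -5.2
[[-109.0, -29.3, 7.2], [-101.0, -28.7, 10.3], [-93.0, -25.6, 16.4], [-85.0, -21.9, 21.6], [-77.0, -19.2, 28.9], [-69.0, -16.0, 35.1], [-61.0, -12.8, 41.3], [-53.0, -7.6, 49.6], [-45.0, -1.3, 64.2], [-37.0, -2.2, 62.0], [-29.0, -0.6, 54.8], [-21.0, -2.6, 38.3], [-13.0, -0.4, 23.8], [-5.0, -0.8, 10.4]]
```

step_arm(steps=[{"xyz":[0,0.02,-0.02],"rot":[0,-0.4,0],"claw":0.4},{"xyz":[0,0.02,-0.02],"rot":[0,0,0],"claw":0.4},{"xyz":[0,0.02,-0.008],"rot":[0,0,0],"claw":0.4},{"xyz":[0,0.015,0],"rot":[0,0,0],"claw":0.4},{"xyz":[0,0,0],"rot":[0,0,0],"claw":0.4}])

```text
t: 9.25
tcp_pos: [537.9, 116.6, 93.3]
ee_rot: [-0.572, 0.578, 0.415, -0.409]
ft_force: [-1.7, -0.6, -0.3]
grip_width: 33.9
```

```bash
python3 -c "
from h import *
plan(533,119,88,71.6)"
```

```text
t 9.25 tcp [537.86 116.62  93.27] yaw 71.22164745499217 shift [0.68 5.21 5.43] rot [ 0.72 -0.38  0.12] F [-1.66 -0.65 -0.33] w 33.940292880388185
```

step_arm(steps=[{"xyz":[0,0.006,0.004],"rot":[0.7,-0.4,0],"claw":0.4},{"xyz":[0,0,0],"rot":[0,0,0],"claw":0.4}])

```text
t: 9.45
tcp_pos: [535.6, 117.0, 87.2]
ee_rot: [0.574, -0.574, -0.414, 0.413]
ft_force: [-0.4, 0.2, -0.6]
grip_width: 34.1
```

```bash
python3 -c "
from h import *
plan(598,96.9,88,71.6)"
```

```text
t 9.45 tcp [535.59 117.04  87.24] yaw 71.5619975118421 shift [  0.63  -0.69 -65.58] rot [ 0.05 -0.04  0.11] F [-0.4   0.19 -0.56] w 34.13153495387176
```

step_arm(steps=[{"xyz":[0,0,-0.005],"rot":[0,0,0],"claw":0.4},{"xyz":[0,0,-0.005],"rot":[0,0,0],"claw":0.4},{"xyz":[0,0,-0.005],"rot":[0,0,0],"claw":0.4},{"xyz":[0,0,-0.005],"rot":[0,0,0],"claw":0.4},{"xyz":[0,0,-0.005],"rot":[0,0,0],"claw":0.4}])

```text
t: 9.95
tcp_pos: [562.0, 109.4, 89.7]
ee_rot: [-0.573, 0.573, 0.416, -0.412]
ft_force: [0.7, -0.4, -0.7]
grip_width: 34.3
```

```bash
python3 -c "
from meas import *
plan(598,96.9,88,71.6); look('8')"
```

```text
t 9.95 tcp [561.98 109.35  89.69] yaw 71.62385812201367 shift [ -0.47   1.82 -38.11] rot [0.2  0.02 0.27] F [ 0.7  -0.4  -0.73] w 34.287399866404684
scene 632 rect [-35.5   3.1] 138.5 69.2 2.2 x -104.0 33.8
[[-101.0, 3.2, 64.0], [-93.0, 2.3, 66.6], [-85.0, 2.7, 66.1], [-77.0, 3.2, 65.7], [-69.0, 2.5, 67.9], [-61.0, 2.9, 67.4], [-53.0, 3.5, 67.2], [-45.0, 2.7, 69.4], [-37.0, 4.2, 66.7], [-29.0, 7.0, 61.8], [-21.0, 8.6, 55.2], [-13.0, 13.4, 41.4], [-5.0, 14.0, 19.6], [3.0, 10.2, 6.4]]Traceback (most recent call last):
  File "<string>", line 3, in <module>
    plan(598,96.9,88,71.6); look('8')
                            ~~~~^^^^^
  File "meas.py", line 15, in look
    print(n,len(u),'rect',np.round(C,1),round(w,1),round(h,1),round(an,1),'x',P[:,0].min().round(1),P[:,0].max().round(1))
                                                                              ~~~~~~~~~~^^
    return umr_minimum(a, axis, None, out, keepdims, initial, where)
ValueError: zero-size array to reduction operation minimum which has no identity
```

step_arm(steps=[{"xyz":[0,0.001,-0.005],"rot":[0,0,0],"claw":0.4},{"xyz":[0,0.001,-0.005],"rot":[0,0,0],"claw":0.4},{"xyz":[0,0,-0.004],"rot":[0,0,0],"claw":0.4}])

```text
t: 10.35
tcp_pos: [575.5, 104.9, 87.5]
ee_rot: [0.574, -0.573, -0.415, 0.412]
ft_force: [-2.5, 0.5, -0.3]
grip_width: 33.9
```

step_arm(steps=[{"xyz":[0,0,-0.003],"rot":[0,0,0],"claw":0.4},{"xyz":[0,0,-0.003],"rot":[0,0,0],"claw":0.4}])

```text
t: 10.55
tcp_pos: [581.5, 102.9, 87.3]
ee_rot: [0.574, -0.573, -0.415, 0.412]
ft_force: [-1.7, -0.7, -0.1]
grip_width: 34.3
```

step_arm(steps=[{"xyz":[0,0,-0.003],"rot":[0,0,0],"claw":0.4},{"xyz":[0,0,-0.003],"rot":[0,0,0],"claw":0.4}])

```text
t: 10.75
tcp_pos: [582.5, 102.6, 86.5]
ee_rot: [0.577, -0.569, -0.412, 0.416]
ft_force: [-7.9, 2.1, 5.2]
grip_width: 34.0
```

```bash
python3 -c "
from h import *
plan(598,96.9,88,71.6)"
```

```text
t 10.75 tcp [582.54 102.65  86.53] yaw 71.66095078468493 shift [ -0.59  -1.67 -16.46] rot [-0.71  0.06  0.1 ] F [-7.92  2.07  5.15] w 34.00427809186568
```

```bash
python3 - <<'E'
from h import *
from meas import o,ux,uy
from cell import vision
p0,d0,m=load('scene0.npz'); hsv=cv2.cvtColor(p0,cv2.COLOR_RGB2HSV)
def loc(u,v,z): 
    P=ray(np.c_[u,v],m,z)[:,:2]-o; return np.c_[P@ux,P@uy]
v,u=np.mgrid[258:272,264:280]; k=(hsv[258:272,264:280,1]>70)
print('pin px',np.c_[u[k],v[k]].tolist(), loc(u[k],v[k],20).mean(0))
p,d=vision.grab_frame('scene'); np.savez('scene9.npz',p=p,d=d,**m)
hsv=cv2.cvtColor(p,cv2.COLOR_RGB2HSV); c=cloud(d,m); k=(hsv[...,1]>70)&(hsv[...,2]>70)&(c[...,2]>18)&(c[...,2]<36)
v,u=np.where(k); P=loc(u,v,27); q=(abs(P[:,0]+30)<100)&(abs(P[:,1])<50); P=P[q]
for x in range(-100,45,7):
    w=P[abs(P[:,0]-x)<3.5,1]
    if len(w)>2: print(x,w.min().round(1),w.max().round(1),len(w))
cv2.imwrite('pics/s9.png',cv2.resize(p[215:295,235:325,::-1],None,fx=7,fy=7,interpolation=cv2.INTER_CUBIC))
E
```

```text
pin px [[270, 264], [271, 264], [269, 265], [270, 265], [271, 265], [270, 266]] [30.03957788  0.60025119]
-86 -23.1 -11.5 3
-79 -29.6 36.1 43
-72 -31.8 36.3 48
-65 -31.2 36.6 50
-58 -30.5 36.8 49
-51 -30.1 37.1 50
-44 -31.6 37.4 49
-37 -29.1 37.6 50
-30 -23.9 37.8 45
-23 -19.0 36.0 40
-16 -9.7 36.3 35
-9 1.9 36.5 27
-2 4.5 32.6 21
5 5.2 26.4 17
12 3.4 18.2 11
19 3.6 10.0 5
33 2.5 6.8 4
40 2.8 5.0 4
```

View pics/s9.png

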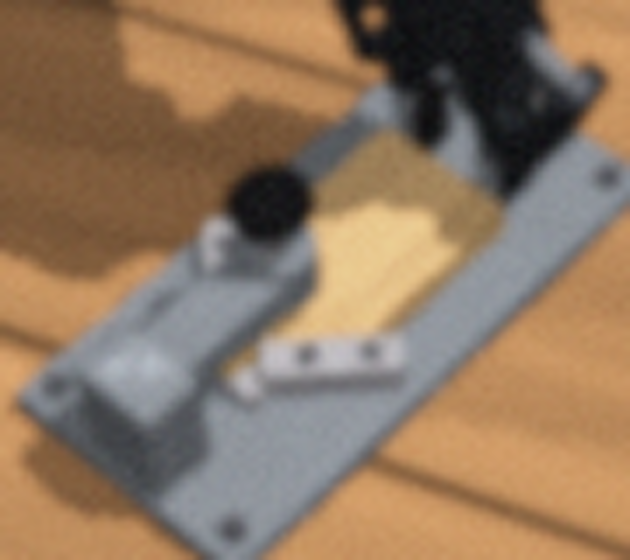

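step_arm(steps=[{"xyz":[0,-0.001,-0.003],"rot":[-0.5,0,0],"claw":0.4},{"xyz":[0,0,0],"rot":[0,0,0],"claw":0.4}])

```text
t: 11.0
tcp_pos: [582.6, 102.1, 86.3]
ee_rot: [0.576, -0.57, -0.412, 0.417]
ft_force: [0.3, 1.1, -0.2]
grip_width: 34.0
```

step_arm(steps=[{"xyz":[0,0,-0.003],"rot":[0,0,0],"claw":0.4},{"xyz":[0,0,0],"rot":[0,0,0],"claw":0.4}])

```text
t: 11.2
tcp_pos: [583.2, 102.0, 86.0]
ee_rot: [0.578, -0.568, -0.41, 0.418]
ft_force: [0.3, -0.5, 0.5]
grip_width: 34.2
```

```bash
python3 -c "
from h import *
plan(598,96.9,88,71.6)
import meas
meas.look('10')" 2>/dev/null
```

```text
t 11.2 tcp [583.17 101.96  85.95] yaw 71.71080708264931 shift [ -0.15  -2.32 -15.63] rot [-1.02  0.11 -0.1 ] F [ 0.3  -0.5   0.54] w 34.22735377254466
scene 533 rect [-20.   2.] 69.0 123.4 89.7 x -81.8 41.7
[[-77.0, 1.1, 65.8], [-69.0, 2.5, 67.9], [-61.0, 3.0, 67.6], [-53.0, 1.3, 67.1], [-45.0, 1.6, 67.1], [-37.0, 3.2, 64.7], [-29.0, 5.9, 59.6], [-21.0, 8.6, 55.2], [-13.0, 14.6, 43.8], [-5.0, 19.3, 30.2], [3.0, 18.8, 23.5], [11.0, 11.8, 16.9], [19.0, 6.8, 6.4]]
```

step_arm(steps=[{"xyz":[0,-0.001,-0.003],"rot":[-1.0,0,0],"claw":0.4}])

```text
t: 11.4
tcp_pos: [583.0, 101.8, 85.9]
ee_rot: [0.575, -0.572, -0.411, 0.417]
ft_force: [-12.1, 4.2, 3.7]
grip_width: 34.0
```

step_arm(steps=[{"xyz":[0,-0.001,-0.004],"rot":[-1.0,0,0],"claw":0.4}])

```text
t: 11.5
tcp_pos: [582.6, 102.0, 85.7]
ee_rot: [-0.572, 0.574, 0.413, -0.416]
ft_force: [-11.3, 4.3, 6.4]
grip_width: 34.1
```

step_arm(steps=[{"xyz":[0,-0.001,-0.005],"rot":[-1.0,0,0],"claw":0.4}])

```text
t: 11.6
tcp_pos: [582.3, 102.2, 85.5]
ee_rot: [-0.57, 0.576, 0.413, -0.416]
ft_force: [-14.3, 4.1, 8.6]
grip_width: 34.2
```

```bash
python3 -c "
from h import *
plan(598,96.9,88,71.6)
import meas
meas.look('11')" 2>/dev/null
```

```text
t 11.6 tcp [582.34 102.24  85.48] yaw 71.75947823672682 shift [ -0.19  -2.44 -16.56] rot [ 0.25  0.16 -0.44] F [-14.32   4.1    8.63] w 34.170734349579256
scene 529 rect [-20.4   2.4] 124.4 67.3 2.3 x -81.8 41.7
[[-77.0, 1.1, 65.8], [-69.0, 1.4, 65.8], [-61.0, 1.8, 65.3], [-53.0, 1.1, 67.5], [-45.0, 1.6, 67.1], [-37.0, 3.2, 64.7], [-29.0, 6.0, 59.7], [-21.0, 8.6, 55.2], [-13.0, 13.5, 41.6], [-5.0, 19.3, 30.2], [3.0, 18.8, 23.5], [11.0, 11.8, 16.9], [19.0, 6.8, 6.4]]
```

The push is blocked at 15 N, with the force running along the bed and almost no lateral part, so both bars are bearing. I'll back off and check.

step_arm(steps=[{"xyz":[0,-0.002,0.01],"rot":[0,0,0],"claw":0.4},{"xyz":[0,-0.02,0.02],"rot":[0,0,0],"claw":0.4},{"xyz":[0,-0.04,0.02],"rot":[0,0,0],"claw":0},{"xyz":[0,-0.04,0.02],"rot":[0,0,0],"claw":0},{"xyz":[0,0,0.02],"rot":[0,0,0],"claw":0},{"xyz":[0,0,0],"rot":[0,0,0],"claw":0}])

```text
t: 12.3
tcp_pos: [498.2, 131.9, 191.4]
ee_rot: [-0.567, 0.579, 0.418, -0.411]
ft_force: [0.6, -0.2, -0.8]
grip_width: 0.0
```

```bash
python3 - <<'E' 2>/dev/null
from h import *
import meas
plan(681.6,69.1,190,71.6)
try: meas.look('12')
except Exception: pass
a,_,m=load('scene0.npz'); b,_,_=load('scene12.npz')
print('sat before/after at pin'); 
for q in (a,b): print(cv2.cvtColor(q,cv2.COLOR_RGB2HSV)[260:270,262:277,1])
z=[cv2.resize(q[225:285,245:310,::-1],None,fx=6,fy=8,interpolation=cv2.INTER_CUBIC) for q in (a,b)]
cv2.imwrite('pics/s12.png',np.hstack(z)[:, :800])
E
```

```text
t 12.3 tcp [498.16 131.86 191.45] yaw 71.70544071893428 shift [  -2.      5.19 -193.8 ] rot [ 1.11  0.11 -0.11] F [ 0.59 -0.19 -0.79] w 0.04752914324191538
scene 526 rect [-20.1   2.5] 123.7 67.2 2.3 x -81.2 41.7
[[-77.0, 1.1, 65.8], [-69.0, 1.4, 65.8], [-61.0, 1.8, 65.3], [-53.0, 1.3, 67.1], [-45.0, 1.6, 67.1], [-37.0, 3.2, 64.7], [-29.0, 6.0, 59.7], [-21.0, 8.5, 55.0], [-13.0, 13.5, 41.6], [-5.0, 19.3, 30.2], [3.0, 18.8, 23.5], [11.0, 11.8, 16.9], [19.0, 6.8, 6.4]]
top 342 rect [-26.2 -15.4] 98.9 58.3 39.2 x -79.1 9.7
[[-77.0, -25.4, 14.4], [-69.0, -22.7, 21.7], [-61.0, -22.1, 24.8], [-53.0, -18.9, 31.0], [-45.0, -15.2, 36.2], [-37.0, -12.6, 43.5], [-29.0, -7.8, 52.8], [-21.0, -3.0, 62.2], [-13.0, -0.9, 64.4], [-5.0, -2.3, 63.3], [3.0, -1.7, 58.1], [11.0, -0.6, 41.5]]
sat before/after at pin
[[ 21  23  20  20  17  22  19  24  28  23  21  22  23  24  17]
 [ 21  20  22  17  19  22  24  25  24  21  20  25  21  22  21]
 [ 21  20  23  22  23  19  23  24  11  14  18   7  13  19  17]
 [ 16  23  25  24  19  20  17   8  24  55  34  13   4  13  14]
 [ 21  21  24  23  24  20   8  32  78  74  
[... 266 characters left out ...]
   7]
 [ 20  25  20  11   7  10   6   4   8   6   9   8   8  10   6]]
[[ 23  22  19  23  21  22  22  22  22  21  18   8  49  82  94]
 [ 23  18  21  20  23  17  22  19  19  24  14  51  84 104 109]
 [ 20  24  23  26  22  21  20  22  24   8  42  68  84  95  96]
 [ 21  21  21  21  21  21  25  11  17  34  41  52  56  60  62]
 [ 23  18  22  25  22  20  14  24  63  60  28  20  20  22  24]
 [ 20  23  20  22  18   0  35  79  99  69  16   5   4   5   7]
 [ 20  22  26  19  16  59  91  98  90  55  15   4   5   7   8]
 [ 19  19  22   6  51  94  90  60  39  25   9   4   4   8   7]
 [ 21  20  22   0  62  82  52  26  12   9   7   6   5   6   8]
 [ 22  29  23  11  20  26  16   9   4   6   9   9   6   4   8]]
```

View pics/s12.png

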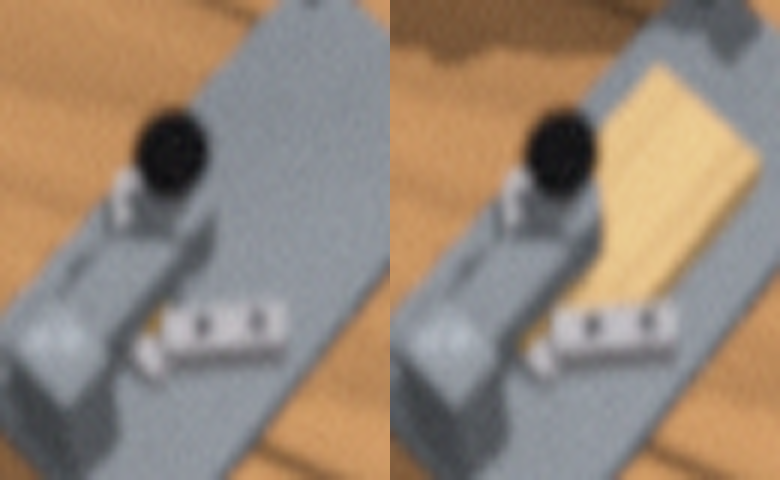

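The brass pin has moved back by about 2.5 px (roughly 7 mm): it was at (270,265) and is now at (267–268,267). The gable lies flush on the visible bar at (610,310), so the plate is home. Next is the plunger.

step_arm(steps=[{"xyz":[0,0,-0.03],"rot":[0.6,0,0],"claw":0},{"xyz":[0,0,-0.03],"rot":[0.5,0,0],"claw":0},{"xyz":[-0.001,0,-0.03],"rot":[0,0,0],"claw":0},{"xyz":[-0.001,0,-0.03],"rot":[0,0,0],"claw":0},{"xyz":[0,0,-0.03],"rot":[0,0,0],"claw":0},{"xyz":[0,0,-0.025],"rot":[0,0,0],"claw":0},{"xyz":[0,0,0],"rot":[0,0,0],"claw":0}])

```text
t: 13.1
tcp_pos: [679.0, 65.0, 186.7]
ee_rot: [-0.57, 0.578, 0.412, -0.413]
ft_force: [-0.2, 0.4, 0.4]
grip_width: 0.2
```

```bash
python3 -c "
from h import *
plan(681.6,69.1,178,71.6)"
```

```text
t 13.1 tcp [678.98  65.03 186.73] yaw 71.37180902727674 shift [ 4.75  8.71 -1.1 ] rot [ 0.53 -0.23 -0.42] F [-0.23  0.36  0.37] w 0.24982302213554955
```

step_arm(steps=[{"xyz":[0.005,0.006,-0.001],"rot":[0.5,-0.2,-0.4],"claw":0},{"xyz":[0,0,0],"rot":[0,0,0],"claw":0}])

```text
t: 13.3
tcp_pos: [682.2, 68.1, 178.0]
ee_rot: [-0.574, 0.574, 0.412, -0.414]
ft_force: [0.2, 0.9, 0.0]
grip_width: -0.3
```

```bash
python3 -c "
from h import *
plan(681.6,69.1,172,71.6)"
```

```text
t 13.3 tcp [682.2   68.07 177.97] yaw 71.46867534209554 shift [0.8  5.97 0.89] rot [-0.07 -0.13 -0.11] F [0.23 0.85 0.02] w -0.26054048006592195
```

step_arm(steps=[{"xyz":[0.0005,0.004,0],"rot":[0,0,0],"claw":0},{"xyz":[0,0.004,0],"rot":[0,0,0],"claw":0},{"xyz":[0,0.004,0],"rot":[0,0,0],"claw":0}])

```text
t: 13.6
tcp_pos: [681.7, 69.2, 166.0]
ee_rot: [-0.574, 0.574, 0.413, -0.414]
ft_force: [-1.0, -0.8, 5.2]
grip_width: -0.4
```

step_arm(steps=[{"xyz":[0,0.004,0],"rot":[0,0,0],"claw":0},{"xyz":[0,0.004,0],"rot":[0,0,0],"claw":0}])

```text
t: 13.8
tcp_pos: [681.6, 69.1, 160.2]
ee_rot: [-0.573, 0.574, 0.413, -0.414]
ft_force: [-3.7, -0.6, 8.6]
grip_width: 0.1
```

```bash
python3 -c "
from h import *
plan(681.6,69.1,157,71.6)"
```

```text
t 13.8 tcp [681.61  69.14 160.19] yaw 71.58519573765439 shift [-0.04  3.19 -0.  ] rot [ 0.03 -0.01 -0.06] F [-3.7  -0.64  8.58] w 0.07587744906394142
```

step_arm(steps=[{"xyz":[0,0.004,0],"rot":[0,0,0],"claw":0}])

```text
t: 13.9
tcp_pos: [681.6, 69.1, 157.7]
ee_rot: [-0.573, 0.574, 0.414, -0.414]
ft_force: [-2.4, -0.4, 8.0]
grip_width: 0.2
```

step_arm(steps=[{"xyz":[0,0.004,0],"rot":[0,0,0],"claw":0}])

```text
t: 14.0
tcp_pos: [681.6, 69.1, 156.6]
ee_rot: [-0.573, 0.574, 0.414, -0.413]
ft_force: [-7.2, 0.1, 23.3]
grip_width: -0.3
```

step_arm(steps=[{"xyz":[0,0.003,0],"rot":[0,0,0],"claw":0}])

```text
t: 14.1
tcp_pos: [681.6, 69.0, 156.7]
ee_rot: [-0.573, 0.574, 0.414, -0.413]
ft_force: [-6.2, -1.5, 16.0]
grip_width: 0.0
```

step_arm(steps=[{"xyz":[0,0.003,0],"rot":[0,0,0],"claw":0},{"xyz":[0,0.003,0],"rot":[0,0,0],"claw":0}])

```text
t: 14.3
tcp_pos: [681.4, 68.9, 156.7]
ee_rot: [-0.573, 0.574, 0.415, -0.412]
ft_force: [-4.7, -0.1, 13.1]
grip_width: 0.0
```

step_arm(steps=[{"xyz":[0,-0.008,0],"rot":[0,0,0],"claw":0},{"xyz":[0,-0.008,0],"rot":[0,0,0],"claw":0},{"xyz":[0,-0.02,0],"rot":[0,0,0],"claw":0},{"xyz":[0,-0.04,0],"rot":[0,0,0],"claw":0},{"xyz":[0,-0.04,0],"rot":[0,0,0],"claw":0},{"xyz":[0,0,0.04],"rot":[0,0,0],"claw":0},{"xyz":[0,0,0.05],"rot":[0,0,0],"claw":0},{"xyz":[0,0,0.05],"rot":[0,0,0],"claw":0},{"xyz":[0,0,0.04],"rot":[0,0,0],"claw":0},{"xyz":[0,0,0],"rot":[0,0,0],"claw":0}])

```text
t: 15.3
tcp_pos: [501.9, 129.2, 276.3]
ee_rot: [0.573, -0.573, -0.418, 0.412]
ft_force: [1.2, -0.3, 0.1]
grip_width: -0.5
```

```bash
python3 - <<'E'
from h import *
import meas
plan(500,130,280,71.6)
try: meas.look('13')
except Exception as e: print(e)
b,d,m=load('scene13.npz'); c=cloud(d,m)
print(cv2.cvtColor(b,cv2.COLOR_RGB2HSV)[262:271,264:274,1])
v,u=np.mgrid[225:290,245:310]; s=c[225:290,245:310,2]; print('plunger top z',np.median(s[(s>80)]))
for t in ('12','13'):
    q,dd,mm=load('top%s.npz'%t); hs=cv2.cvtColor(q,cv2.COLOR_RGB2HSV); cc=cloud(dd,mm)
    P=cc[190:250,220:275].reshape(-1,3); k=(P[:,2]>33)&(P[:,2]<50); print('house stack',t,k.sum(),P[k].mean(0))
E
```

```text
t 15.3 tcp [501.86 129.16 276.34] yaw 71.84641202884022 shift [ 0.24 -3.66  2.02] rot [0.25 0.25 0.37] F [ 1.23 -0.26  0.06] w -0.45183494397284846
scene 536 rect [-19.7   2.5] 122.9 69.6 0.6 x -81.2 41.7
[[-77.0, 1.1, 65.8], [-69.0, 2.5, 67.9], [-61.0, 2.9, 67.4], [-53.0, 2.1, 69.6], [-45.0, 1.6, 67.1], [-37.0, 3.2, 64.7], [-29.0, 6.0, 59.7], [-21.0, 8.6, 55.2], [-13.0, 14.6, 43.8], [-5.0, 19.3, 30.2], [3.0, 18.8, 23.5], [11.0, 11.8, 16.9], [19.0, 6.8, 6.4]]
top 138 rect [-26.3 -22.9] 67.0 32.7 18.9 x -59.2 8.6
[[-53.0, -30.8, 7.2], [-45.0, -27.1, 12.5], [-37.0, -26.5, 15.6], [-29.0, -23.3, 21.7], [-21.0, -20.1, 28.0], [-13.0, -16.4, 33.2], [-5.0, -15.8, 36.3], [3.0, -13.7, 34.2]]
[[ 20  21  23  24  21  22   5   6  40  71]
 [ 23  21  19  25  22  14   6  36  42  50]
 [ 18  24  28  20  13  25  63  57  29  20]
 [ 17  29  17   5  36  79 102  69  22   5]
 [ 21  21  14  63  89  96  90  57  14   4]
 [ 20   6  56 100  92  61  34  21   5   7]
 [ 17   6  53  77  54  26  10   9   7   6]
 [ 20  11  27  25  20  10   7   8   7   8]
 [ 19  18  10   2   7   5   8   8   4   8]]
plunger top z 98.29687797354461
house stack 12 632 [427.69 322.15  40.99]
house stack 13 627 [427.5  322.34  41.1 ]
```

```bash
python3 -c "
from cell import sign_off
print(sign_off())"
```

```text
the job is handed in; nothing more can be done
None
```

I took the top house plate off its stack and pushed it home in the V-stop. I then pressed the plunger to its stop, let it spring back, and handed the job in at about 15.4 s; no verdict was reported.

**What went wrong on the way:** while I was lowering the plate, its nose touched the boss and it swivelled about 35° nose-up in the pads. I backed off and opened the fingers slightly. It dropped flat on the bed and I pushed it home from the tail.

**Last checks:**
- **Plate home:** the tail push stopped firmly at about 15 N, along the bed with almost no sideways part. The brass pin moved back by about 7 mm in the scene image, and neither the plate nor the pin moved after the plunger press.
- **Plate alignment:** the plate's length lies along the bed within about 2° by the scene camera, which is also about the measurement noise. The two cameras differ by about 4 mm across the bed, so I relied on the V to centre the plate rather than measuring to 2 mm.
- **Corner position:** the pin's first position put the corner about 3 mm beyond where the plate's point came to rest. That is about one pixel, and I went by the force and the pin's travel instead.
- **Plunger:** it stopped after its full travel with a highest reading of 23 N, and its top was back at 98 mm afterwards.
- **Other plates:** the two house plates left in the stack look in place. Their measured centre is about 4 mm from that of the original top plate, found by a different method, and did not change between the last two pictures. I did not measure the plain stack, glue bottle, screwdriver or screw bin again; the arm stayed clear of them.

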